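# Centre-punch the mask bracket blank

### The job

Take the automatic centre punch out of the wooden tool stand, set its point upright on the scribed cross of the brass bracket blank, and press it straight down, gently, only until its hidden spring snaps: stop at the snap and do not ram it on to its stop, and let it snap nowhere but on the cross. Then put the punch back in the stand hole it came from, upright and hanging by its collar, let go, and leave everything else where it is.

Things in the scene. Friction and masses are not known exactly. Their poses are not given: they have to be found in the camera images.
- punch: Automatic centre punch, loose, steel, about 0.25 kg, hanging point-down by its collar in one of the three stand holes, a different one each start: the tallest tool there. Origin on the axis at the underside of the collar (28 mm diameter, 6 mm thick), which rests on the stand's top; z runs up the axis. Above: black barrel, then a cap 23 mm in diameter whose top is 58 mm above the origin.
- punch_grip (a point): Middle of the punch's round black ringed barrel, 26 mm above the punch's origin. The barrel, 19 mm in diameter, runs from 6 to 46 mm above the origin and is the place to grip; fingertips just above the collar can push on it.
- punch_nose (a point): Lower end of the punch's nose, on the axis 36 mm below the punch's origin. The nose is 16 mm in diameter, tapering to 11 mm over its last 10 mm. The point, on a 7 mm rod, stands out of the nose by 14 to 35 mm more: this differs in every start and is not reported, so find the surface by feel.
- striker (a joint): The punch's hidden striker, m: 0 armed, 0.0024 when the spring has snapped (above 0.0015 counts). Pressed, the point yields into the nose: the force climbs about 6 N/mm from 2 N to 10 to 13 N; there the spring snaps and the force falls to 4 to 7 N. Pressed on, it climbs again to a rigid stop; 15 N is ramming it. Unloaded, it re-arms and the point comes out again. The reading is noisy.
- stand: Wooden tool stand, fixed, 70 x 190 x 75 mm (x, y, z); origin at the centre of its underside, y along its length. Three vertical through holes of 21 mm diameter on its y axis at y = -62, 0 and +62 mm. It turns up to 0.3 rad.
- jig: Dark steel punching jig, fixed, 100 x 170 x 26 mm (x, y, z), with an L-shaped brass bracket blank 5 mm thick clamped on it, its upper face 31 mm above the jig's underside. Origin at the centre of the underside. Towards +y: two drilled holes and a steel clamp rising to 50 mm; towards -y: the scribed cross, with 10 mm locating pins 28 mm either side of it in x, 3 mm higher than the blank.
- cross (a point): Centre of the scribed cross (two thin dark lines 34 mm long) on the blank's upper face, at jig x = 0, y = -35 mm, z = 31 mm.
- pin_vise: Bystander: short brass pin vise in another stand hole, 20 mm across, rising 28 mm above the stand. Origin at its collar's underside.
- scriber: Bystander: scriber with a dark wooden pear-shaped grip in another stand hole, 20 mm across, rising 28 mm above the stand. Origin at its collar's underside.
- brush: Bystander: brush 170 mm long lying on the table.
- hammer: Bystander: small hammer 200 mm long lying on the table.
- jar: Bystander: jar with a black cap, 52 mm in diameter, 70 mm high. Origin at its underside.
- dish: Bystander: white dish 90 mm in diameter, 18 mm high. Origin at its underside.
- weight: Bystander: steel block 45 x 30 x 30 mm. Origin at its underside.
- driver: Bystander: screwdriver 180 mm long lying on the table.

How it is judged:
By the outcome, as a careful person would: the job done as asked, in the order asked, and still so for the second after the job is handed in, with the robot touching nothing.
It also fails if it takes over 51 s, if anything falls off the work surface, if the arm or the gripper's body presses on something with over 40 N, if the wrist force passes 120 N, or if a joint passes its speed limit or range.

### The arm

A 7-joint arm with a two-finger parallel gripper is mounted at the origin on the work surface. World frame = base frame: x ahead of the robot, y to its left, z up, the work surface at z = 0. Lengths are in mm, angles in rad, forces in N, time in s.
With the tool pointing down it reaches from about 400 to 900 mm from the base axis. Payload 5.6 kg.
Tool frame: the origin (TCP) lies midway between the tips of the shut fingers; the grasp point (between the pads) lies 19 mm behind it; x points along the fingers, y is the direction in which the jaws open and shut, and the axes are right-handed (so a half turn about x gives the same grasp; the last joint's range is limited). The gripper opens to 92 mm and grips with 3 to 60 N. Pads are 20 mm wide; open, the fingers measure 128 mm over their backs; the gripper's body (75 mm by 189 mm) begins 69 mm behind the grasp point.
Start: joints at [1.262, 0.468, -0.012, 1.603, 0.006, 1.071, -0.056], TCP at [170.7, -627.192, 214.592] pointing down, gripper open.
Joint ranges: [-2.53, 2.53], [-0.31, 2.02], [-1.57, 1.55], [0.28, 2.44], [-1.29, 4.43], [0.15, 1.84], [-2.92, 2.92]. Speed limits (rad/s): [2.57, 2.57, 3.14, 3.14, 3.14, 3.14, 3.14].

### API

Orientations are given as a rotation vector (axis times angle).
In Python, from cell import robot, grip, kin, viewer gives the robot as it stands. Calls block until the motion is done:
- robot.movep(position, orientation): joint-space move of the TCP to a pose.
- robot.servo_line(position, feed=150, rotation=None): straight line of the TCP; rotation=None keeps the orientation; feed is the mean speed in mm/s.
- robot.goto_joints(angles): joint-space move.
- grip(opening, newtons=None): opening from 0.0 (shut) to 1.0 (fully open); newtons is the grip in N (None keeps the last); returns when the fingers have stopped.
- robot.hold(seconds).
- kin.ik(position, orientation): joint angles nearest the present ones, or None.
- robot.observe(): the state.
- viewer.read_camera(name): name is "side" or "top"; returns the picture (420x560x3 uint8, red, green, blue); there is no depth.
- viewer.camera_info(name): a dict with "camera_matrix" (3x3 intrinsics, pixels), "R" (3x3) and "t" (3): a world point X has camera coordinates R X + t. Camera axes: x right, y down, z forward; pixel columns grow to the right and rows downward; lengths in mm; the calibration is good to about 2 mm. A picture is of the moment at which its call begins. camera_info takes no time and is no camera call.
A pose or a line that the arm cannot do raises robot.IKError and nothing moves.
- robot.job_done(): hands the job in, once; it reports no verdict.
Trained networks look in the newest picture that a camera, given by its name, has taken for a name from the list of things; names that differ only in an ending like _2 or _b are one class to them, and where a whole thing is asked for, a point or a joint stands for the part that bears it (a point fixed in the world has none). Each returns a list of dicts, best first, with "confidence" (0 to 1); they miss things now and then, are a little off and sometimes report something else, mostly with a low value. They report only what shows in the picture. A call takes as long as a camera call.
- viewer.silhouettes(name, camera): "mask" (420x560 bool, what is visible of it).
- viewer.pinpoint(name, camera): "at" ([x, y, z] in mm, in the coordinates of the camera as it stood for that picture, good to about 4 mm: a listed point, or the origin of a listed thing).
The state is a dict: "t": time; "joints": joint angles; "joint_velocities": joint speeds; "joint_torque": joint torques, N m; "tcp_pos": TCP position; "tcp_rot": TCP orientation; "contact_force": force on the tool from outside, world axes, zero at the start; "wrist_torque": the same for the moment, N m; "grip_width": opening from 0.0 (shut) to 1.0 (fully open).
Only numpy, scipy, OpenCV 4.12 (cv2) and the standard library are available. Lean on these libraries where they do the work, as an engineer would, in place of code of your own. Each camera call takes 0.05 s, during which the arm holds its last target.

## Working session

There is one attempt and no reset: what is moved stays moved. The work goes in short steps, each a Python script; the robot and the scene stay as the last script left them, time stands still between calls to the robot, and variables do not carry over. Pictures are saved under pics/ and viewed, and the job is handed in when it is done.

```bash
ls; mkdir -p pics; python3 - <<'E'
from cell import robot, grip, kin, viewer
import cv2,numpy as np
s=robot.observe(); print(s)
for c in("top","side"):
    im=viewer.read_camera(c); cv2.imwrite(f"pics/{c}0.png",im[:,:,::-1])
    print(c,viewer.camera_info(c))
    for n in("punch","punch_grip","stand","jig","cross","pin_vise","scriber"):
        for d in viewer.pinpoint(n,c)[:2]:
            I=viewer.camera_info(c);R=np.array(I["R"]);t=np.array(I["t"])
            print(n,round(d["confidence"],2),np.round(R.T@(np.array(d["at"])-t),1))
print(robot.observe()["t"])
E
```

```text
pics
{'t': 0.0, 'joints': array([ 1.26201381,  0.46835457, -0.01159068,  1.60361649,  0.00601618,
        1.07143886, -0.05634326]), 'joint_velocities': array([ 7.63419455e-04, -8.88784526e-05,  7.79928776e-04,  1.00254911e-03,
       -1.37914183e-03,  6.81690900e-04,  8.76981976e-05]), 'joint_torque': array([ 2.10762969e-04, -5.20574641e+01, -1.24381811e-02, -2.43757045e+01,
       -5.68329217e-02,  1.71653990e-02,  1.90409555e-04]), 'tcp_pos': array([ 170.49567398, -626.62621969,  213.65799391]), 'tcp_rot': array([ 2.07989171,  0.27980304, -2.0806865 ]), 'contact_force': array([ 0.36583737, -0.73787037, -0.41118169]), 'wrist_torque': array([-0.03542971, -0.04380146,  0.02234872]), 'grip_width': 1.0029621705704697}
top {'camera_matrix': array([[438.24529269,   0.        , 279.27205081],
       [  0.        , 438.24529269, 216.52647511],
       [  0.        ,   0.        ,   1.        ]]), 'R': array([[-0.00830773, -0.99993944,  0.00721855],
       [-0.98657248,  0.00701873, -0.16317317],
       [ 0.16311262, -0.00847722, -0.98657104]]), 't': array([  16.68484624,  559.61425164, 1129
[... 221 characters left out ...]
in_vise 0.51 [486.8 228.8  73.1]
pin_vise 0.25 [359.2 357.1   0.8]
scriber 0.44 [469.8 165.7  73.6]
side {'camera_matrix': array([[515.73411656,   0.        , 288.22129226],
       [  0.        , 515.73411656, 209.48969698],
       [  0.        ,   0.        ,   1.        ]]), 'R': array([[-0.9917785 , -0.12757918,  0.00994789],
       [-0.08166394,  0.57115427, -0.81677035],
       [ 0.09852111, -0.81086766, -0.57687714]]), 't': array([ 529.43469611,  114.9059402 , 1629.52767806])}
punch 0.71 [498.1 283.9  73.7]
punch_grip 0.43 [501.4 293.   98.5]
stand 0.95 [486.1 227.    1. ]
jig 0.57 [ 5.220e+02 -1.748e+02  4.000e-01]
pin_vise 0.49 [487.5 229.5  72.2]
scriber 0.51 [469.8 167.3  73. ]
0.8
```

View pics/top0.png

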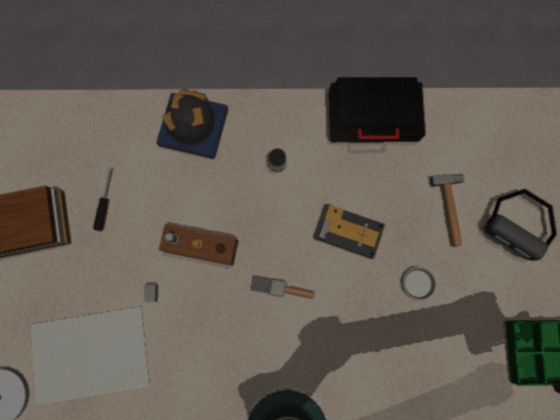

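View pics/side0.png

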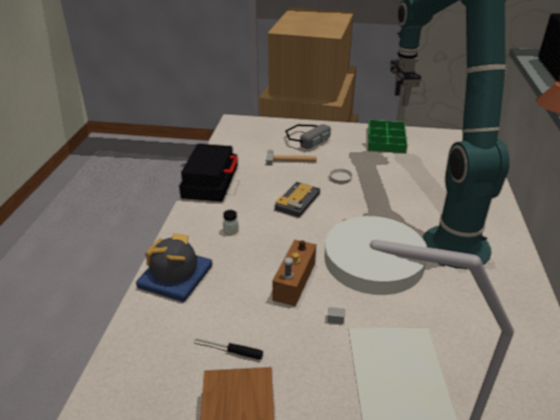

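```bash
cat > h.py <<'E'
from cell import robot, grip, kin, viewer
import cv2,numpy as np
def cam(c):
    I=viewer.camera_info(c); return np.array(I["camera_matrix"]),np.array(I["R"]),np.array(I["t"])
def proj(c,X):
    K,R,t=cam(c); p=(np.atleast_2d(X)@R.T+t)@K.T; return p[:,:2]/p[:,2:]
def ray(c,uv):
    K,R,t=cam(c); d=R.T@np.linalg.solve(K,[uv[0],uv[1],1]); return -R.T@t,d
def plane(c,uv,z):
    o,d=ray(c,uv); return o+d*(z-o[2])/d[2]
def tri(u1,u2,c1="top",c2="side"):
    A=[];b=[]
    for c,u in((c1,u1),(c2,u2)):
        o,d=ray(c,u); d/=np.linalg.norm(d); P=np.eye(3)-np.outer(d,d); A.append(P); b.append(P@o)
    X=np.linalg.solve(sum(A),sum(b)); return X
def pin(n,c):
    K,R,t=cam(c); return [(round(d["confidence"],2),R.T@(np.array(d["at"])-t)) for d in viewer.pinpoint(n,c)]
def crop(f,im,x0,x1,y0,y1,s):
    cv2.imwrite(f,cv2.resize(im[y0:y1,x0:x1,::-1],None,fx=s,fy=s,interpolation=cv2.INTER_CUBIC))
E
python3 - <<'E'
from h import *
t=cv2.imread("pics/top0.png")[:,:,::-1];s=cv2.imread("pics/side0.png")[:,:,::-1]
a=np.hstack([cv2.resize(x[y0:y1,x0:x1],(400,300),interpolation=cv2.INTER_CUBIC) for x,x0,x1,y0,y1 in((t,150,250,210,285),(t,305,405,195,270))])
b=np.hstack([cv2.resize(x[y0:y1,x0:x1],(400,300),interpolation=cv2.INTER_CUBIC) for x,x0,x1,y0,y1 in((s,250,350,230,305),(s,260,340,170,230))])
cv2.imwrite("pics/crops0.png",np.vstack([a,b])[:,:,::-1])
for z in(200,400,600,800,1000):print(z,plane("side",(375,250),z),plane("side",(475,260),z))
E
```

```text
200 [277.01600729 302.66973016 200.        ] [ 33.14686986 307.06769935 200.        ]
400 [300.40585509 549.00087934 400.        ] [115.39806993 552.3373349  400.        ]
600 [323.79570289 795.33202852 600.        ] [197.64927001 797.60697045 600.        ]
800 [ 347.18555069 1041.6631777   800.        ] [ 279.90047009 1042.876606    800.        ]
1000 [ 370.57539848 1287.99432689 1000.        ] [ 362.15167017 1288.14624155 1000.        ]
```

View pics/crops0.png

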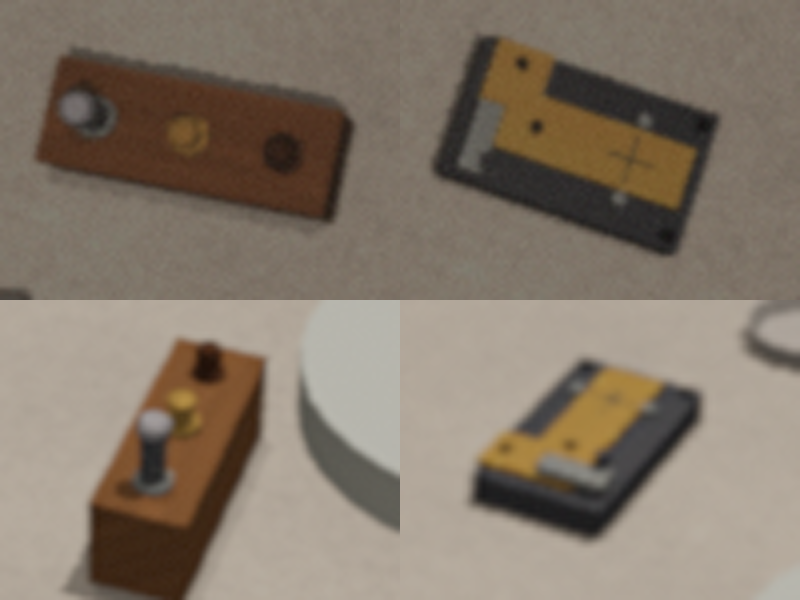

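```bash
python3 - <<'E'
from h import *
from scipy.optimize import least_squares
def px(pts,ox,oy,x0,y0,s): return [((x-ox+.5)/s+x0-.5,(y-oy+.5)/s+y0-.5) for x,y in pts]
T=px([(62,55),(343,108),(328,218),(38,160)],0,0,150,210,4)
S=px([(178,340),(265,358),(190,527),(93,503)],0,300,250,230,4)
cT=px([(632,160)],400,0,305,195,4)[0]; cS=px([(613.5,398)],400,300,260,170,5)[0]
print("cross",plane("top",cT,31),plane("side",cS,31),tri(cT,cS))
for n,c,p in(("top","top",T),("side","side",S)):
    P=np.array([plane(c,q,75)[:2] for q in p]); print(n,np.round(P,1).tolist(),P.mean(0),
     [np.linalg.norm(P[i]-P[i-1]) for i in range(4)])
# jig corners, upper face z=26
JT=px([(480,36),(718,115),(675,254),(436,172)],400,0,305,195,4)
P=np.array([plane("top",q,26)[:2] for q in JT]);print("jig",P.round(1).tolist(),P.mean(0),[np.linalg.norm(P[i]-P[i-1]) for i in range(4)])
pinsT=px([(645,120),(619,199)],400,0,305,195,4);print("pins",[plane("top",q,34).round(1) for q in pinsT])
# punch cap top
ct=px([(77,105)],0,0,150,210,4)[0]; cs=px([(155,424)],0,300,250,230,4)[0]
print("cap",plane("top",ct,133),plane("side",cs,133),tri(ct,cs))
col=px([(95,116)],0,0,150,210,4)[0]; colS=px([(154,482)],0,300,250,230,4)[0]
print("collar",plane("top",col,81),plane("side",colS,81))
for c in("top","side"):
    viewer.read_camera(c)
    for n in("punch_nose","cross","jig","stand","punch"): print(c,n,[(a,b.round(1).tolist()) for a,b in pin(n,c)[:2]])
E
```

```text
cross [ 511.03668699 -212.5113468    31.        ] [ 510.72007439 -210.03570483   31.        ] [ 511.11567109 -212.87597684   29.16790185]
top [[539.0, 309.8], [502.9, 126.9], [432.0, 135.9], [470.7, 322.9]] [486.13403252 223.88924049] [np.float64(69.53698481898007), np.float64(186.4919376015532), np.float64(71.49681727353777), np.float64(190.98530265766172)]
side [[499.7, 133.7], [434.1, 145.8], [468.4, 329.4], [535.5, 315.5]] [484.45310555 231.11079703] [np.float64(185.22774102302904), np.float64(66.70097408306206), np.float64(186.79765875115677), np.float64(68.48516518964112)]
jig [[598.0, -112.5], [542.1, -273.4], [447.8, -240.0], [504.5, -80.3]] [ 523.08567376 -176.55006109] [np.float64(98.92120592226668), np.float64(170.3414918791521), np.float64(100.00616001991226), np.float64(169.37249699969723)]
pins [array([ 537.8, -221.8,   34. ]), array([ 484.4, -202.1,   34. ])]
cap [499.06149137 284.82837825 133.        ] [496.62577664 296.35905508 133.        ] [498.90900262 286.79194908 124.78736016]
collar [498.20368232 285.76173293  81.        ] [496.84346672 295.82948964  81.        ]
top punch_nose []
top cross [(0.66, [507.9, -215.6, 33.4])]
top jig [(0.88, [522.0, -177.4, 1.0])]
top stand [(0.62, [490.1, 225.7, -2.4]), (0.55, [367.5, 3.6, -4.4])]
top punch [(0.46, [501.1, 285.2, 72.0])]
side punch_nose [(0.54, [498.0, 291.1, 41.3]), (0.46, [499.4, 292.7, 100.7])]
side cross [(0.95, [513.1, -206.1, 30.6])]
side jig [(0.84, [522.6, -177.0, -1.9])]
side stand [(0.77, [486.9, 227.1, -2.2]), (0.7, [472.9, 165.7, 75.2])]
side punch [(0.64, [501.5, 287.4, 72.4])]
```

```bash
cat >> h.py <<'E'
from scipy.spatial.transform import Rotation as Ro
def ori(yaw):  # tool x down, jaw (tool y) along [cos yaw, sin yaw]
    x=np.array([0,0,-1.]);y=np.array([np.cos(yaw),np.sin(yaw),0]);z=np.cross(x,y)
    return Ro.from_matrix(np.c_[x,y,z]).as_rotvec()
def jaw():
    m=Ro.from_rotvec(robot.observe()["tcp_rot"]).as_matrix(); return np.arctan2(m[1,1],m[0,1]),m[:,0]
E
python3 - <<'E'
from h import *
print(jaw())
sx=-0.244; 
for p in([499,286,180],[499,286,83],[511,-212,110]):
  for y in(sx,sx+np.pi,sx+np.pi/2,sx-np.pi/2):
    q=kin.ik(p,ori(y)); print(p,round(y,2),None if q is None else np.round(q,2))
E
```

```text
(np.float64(-1.305038475007604), array([-3.92182960e-05, -8.39196987e-05, -9.99999996e-01]))
[499, 286, 180] -0.24 [ 0.07  0.55 -0.87  1.78  0.48  1.04 -1.22]
[499, 286, 180] 2.9 [ 0.3   0.82 -1.32  1.77  0.85  1.26  1.64]
[499, 286, 180] 1.33 [ 0.13  0.59 -0.97  1.78  0.55  1.07  0.3 ]
[499, 286, 180] -1.81 [-0.92  0.39  0.44  1.85 -0.2   0.94 -2.21]
[499, 286, 83] -0.24 [ 0.03  0.68 -0.82  1.85  0.63  0.9  -1.34]
[499, 286, 83] 2.9 [ 0.28  1.04 -1.33  1.83  1.09  1.24  1.49]
[499, 286, 83] 1.33 [ 0.11  0.75 -0.96  1.84  0.75  0.96  0.14]
[499, 286, 83] -1.81 [ 0.01  0.67 -0.79  1.85  0.61  0.88 -2.89]
[511, -212, 110] -0.24 [ 0.71  0.49 -0.47  1.9   0.3   0.82 -0.17]
[511, -212, 110] 2.9 [-0.56  0.9   1.34  1.98 -0.99  1.15 -2.18]
[511, -212, 110] 1.33 [ 0.83  0.54 -0.64  1.89  0.42  0.85  1.3 ]
[511, -212, 110] -1.81 [ 0.45  0.45 -0.15  1.92  0.09  0.78 -1.56]
```

```bash
python3 - <<'E'
from h import *
grip(0.5,5)
robot.movep([499,286,185],ori(1.327))
s=robot.observe();print(s["t"],s["tcp_pos"],s["grip_width"],s["contact_force"])
t=viewer.read_camera("top");sd=viewer.read_camera("side")
a=np.hstack([cv2.resize(x[y0:y1,x0:x1],(400,400),interpolation=cv2.INTER_CUBIC) for x,x0,x1,y0,y1 in((t,120,220,180,280),(sd,240,340,200,300))])
cv2.imwrite("pics/hover.png",a[:,:,::-1])
X=[499,286,185]
print(proj("top",X),proj("side",X),proj("side",[499,286,133]))
E
```

```text
5.5917 [499.51828355 285.19129743 184.87358985] 0.5007457752397948 [-1.44771283  0.17606004 -0.67973487]
[[163.01130627 233.24724003]] [[288.17893493 242.74277781]] [[287.98513733 258.00256476]]
```

View pics/hover.png

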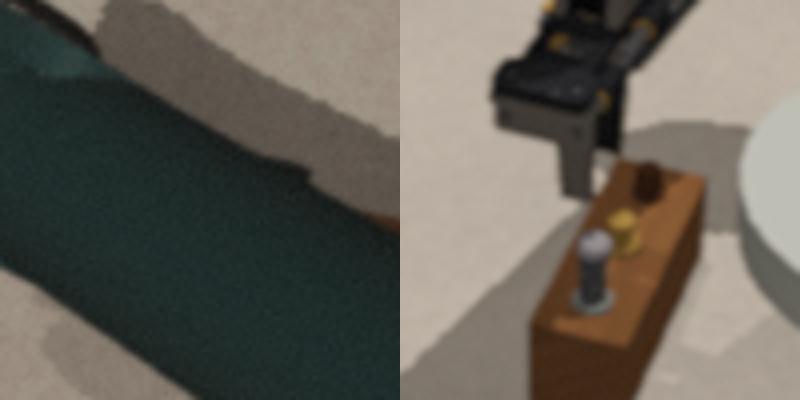

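```bash
python3 - <<'E'
from h import *
d=np.array([np.cos(1.327),np.sin(1.327)])
P=np.array([499,286.]); 
for a in(23,41): 
  for s in(1,-1): print(a*s,proj("side",[*(P+s*a*d),185])*4-[[960-400,800]])
robot.servo_line([499,287.5,140],feed=120)
sd=viewer.read_camera("side");t=viewer.read_camera("top")
cv2.imwrite("pics/hover2.png",cv2.resize(sd[200:300,240:340],(600,600),interpolation=cv2.INTER_CUBIC)[:,:,::-1])
s=robot.observe();print(s["t"],s["tcp_pos"])
E
```

```text
23 [[579.68261478 191.91444588]]
-23 [[605.41187488 150.56929599]]
41 [[569.23894136 208.69671017]]
-41 [[615.12128751 134.96693825]]
6.3167 [499.34922311 288.02350292 140.73844412]
```

View pics/hover2.png

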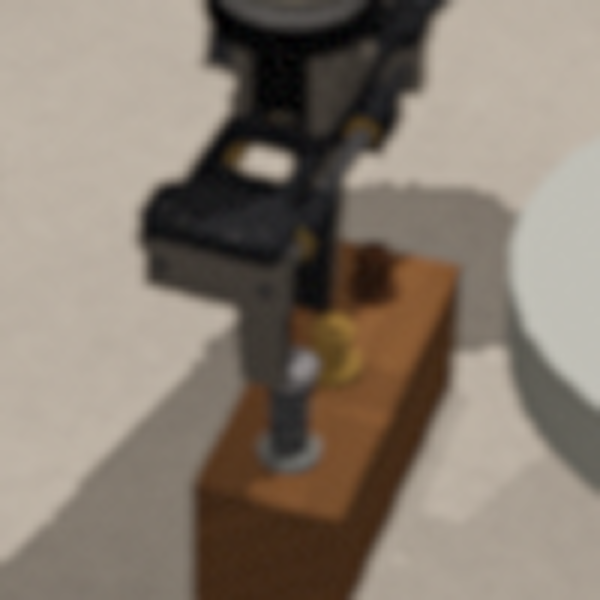

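```bash
python3 - <<'E'
from h import *
def F(n=4): return np.mean([robot.observe()["contact_force"] for _ in range(n)],axis=0).round(2)
t0=robot.observe()["t"];f0=F();print(t0,robot.observe()["t"],f0)
grip(0.55)
robot.servo_line([497.8,289,127],feed=60);print(F()-f0)
robot.servo_line([497.8,289,85],feed=80);print(F()-f0)
grip(0.0,4)
s=robot.observe();print(s["t"],s["tcp_pos"],s["grip_width"],F()-f0)
sd=viewer.read_camera("side")
cv2.imwrite("pics/grip1.png",cv2.resize(sd[200:300,240:340],(600,600),interpolation=cv2.INTER_CUBIC)[:,:,::-1])
E
```

```text
6.3167 6.3167 [ 0.59 -0.16  0.15]
[-0.97 -0.1  -0.04]
[-0.24  0.67 -0.42]
8.175 [498.00441487 289.27888544  85.27986284] 0.23983743210169317 [ 0.1   1.26 -0.18]
```

View pics/grip1.png

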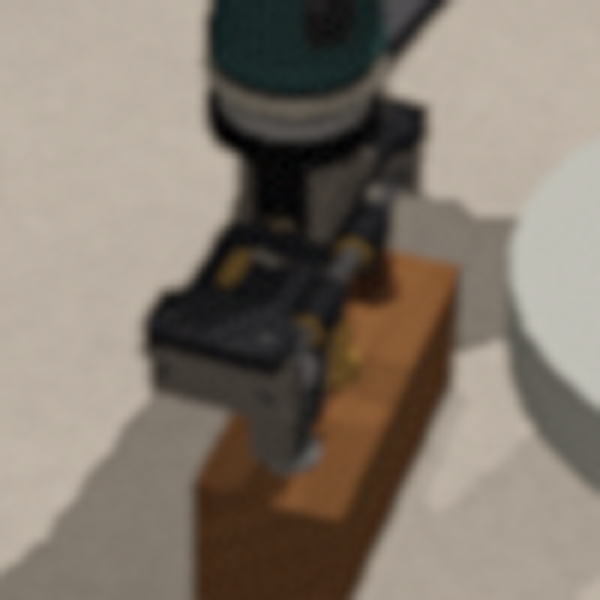

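```bash
python3 - <<'E'
from h import *
def W():
    o=[]
    for _ in range(6): 
        s=robot.observe();o.append([s["t"],s["grip_width"],*s["contact_force"],*s["wrist_torque"]]);robot.hold(0.03)
    return np.mean(o,0).round(3)
print(W()); grip(0.0,15); print(W())
E
```

```text
[ 8.308e+00  2.430e-01  7.910e-01  7.900e-01  1.557e+00  1.630e-01
 -2.120e-01 -5.000e-03]
[ 8.725e+00  2.380e-01  5.190e-01  9.440e-01  2.908e+00  2.020e-01
 -2.430e-01  6.000e-03]
```

```bash
python3 - <<'E'
from h import *
def W(n=6):
    o=[]
    for _ in range(n): 
        s=robot.observe();o.append([s["t"],s["grip_width"],*s["contact_force"],*s["wrist_torque"]]);robot.hold(0.03)
    return np.mean(o,0).round(3)
grip(0.5)
robot.servo_line([497.8,289,95],feed=12,rotation=ori(-0.244)); print(W(3),jaw())
robot.servo_line([497.8,289,85],feed=40); print(W(3))
grip(0.0,15); print(W()); print(robot.observe()["tcp_pos"])
sd=viewer.read_camera("side");print([ (a,b.round(1)) for a,b in pin("punch","side")[:2]])
cv2.imwrite("pics/grip2.png",cv2.resize(sd[200:300,240:340],(600,600),interpolation=cv2.INTER_CUBIC)[:,:,::-1])
E
```

```text
[11.133  0.502  0.071  0.381 -0.114 -0.056 -0.052  0.018] (np.float64(-0.24374668432183788), array([-1.60156010e-04,  5.35985250e-05, -9.99999986e-01]))
[11.633  0.501  0.184  0.311  0.267 -0.047 -0.087  0.014]
[ 1.2275e+01  2.3700e-01 -7.9000e-02  7.2000e-02  1.0630e+00 -6.3000e-02
 -8.0000e-03  1.2000e-02]
[497.81017288 289.07197945  85.1035003 ]
[(0.72, array([499. , 285.2,  73.3]))]
```

View pics/grip2.png

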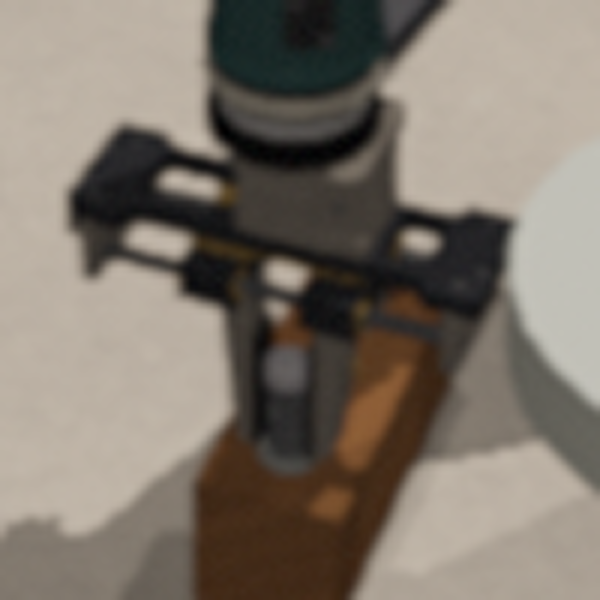

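```bash
python3 - <<'E'
from h import *
def f(): return np.mean([robot.observe()["contact_force"] for _ in range(1)],0)
def fm(n=3):
    o=[]
    for _ in range(n): o.append(robot.observe()["contact_force"]);robot.hold(0.02)
    return np.mean(o,0)
grip(0.0,45)
c=np.array([497.8,289,88.])
robot.servo_line(c,feed=30); f0=fm(6); print(robot.observe()["t"],f0,robot.observe()["grip_width"])
ex=np.array([np.cos(-.244),np.sin(-.244),0]);ey=np.array([-ex[1],ex[0],0])
for d in(ex,-ex,ey,-ey):
    for a in(1,2,3,4,5):
        robot.servo_line(c+a*d,feed=15); g=(fm()-f0)@d
        print(a,round(g,2),end="; ")
        if g<-3: break
    robot.servo_line(c,feed=40)
    print(robot.observe()["t"])
print(fm()-f0)
E
```

```text
13.0583 [ 0.13334612  0.21376655 -2.44751825] 0.22627194349411842
1 0.2; 2 -0.44; 3 -0.53; 4 -3.14; 14.5083
1 0.16; 2 0.46; 3 -0.69; 4 -2.79; 5 -4.94; 16.2833
1 -0.33; 2 -0.84; 3 -0.84; 4 -0.23; 5 -1.49; 18.0583
1 0.45; 2 0.23; 3 0.07; 4 -0.19; 5 -0.74; 19.8333
[ 0.23170412 -0.50799472  0.15580802]
```

```bash
python3 - <<'E'
from h import *
robot.servo_line([497.8,289,185],feed=120)
robot.servo_line([511.1,-212,185],feed=280)
robot.servo_line([511.1,-212,122],feed=120)
s=robot.observe();print(s["t"],s["tcp_pos"],s["contact_force"],s["grip_width"],jaw())
ims=[]
for c in("top","side"):
    im=viewer.read_camera(c); cv2.imwrite(f"pics/{c}_x.png",im[:,:,::-1])
    ims.append(im)
    for n in("punch_nose","punch","cross"): print(c,n,[(a,b.round(1).tolist()) for a,b in pin(n,c)[:2]])
    for X in([511.1,-212,31],[511.1,-212,76],[511.1,-212,112]): print(proj(c,X))
cv2.imwrite("pics/x.png",np.hstack([cv2.resize(ims[0][180:280,310:410],(400,400),interpolation=cv2.INTER_CUBIC),cv2.resize(ims[1][130:210,260:340],(400,400),interpolation=cv2.INTER_CUBIC)])[:,:,::-1])
print(robot.observe()["t"])
E
```

```text
23.4583 [ 511.63885642 -211.80217413  122.3892942 ] [-0.04635566  0.69053519 -1.67222352] 0.22492571846508877 (np.float64(-0.24354840722188364), array([ 7.16561122e-04, -3.41453613e-05, -9.99999743e-01]))
top punch_nose []
top punch [(0.66, [472.2, 167.5, 76.5])]
top cross [(0.69, [512.2, -214.0, 28.7])]
[[362.43509942 234.60311388]]
[[365.80028495 232.4832902 ]]
[[368.68731552 230.66466959]]
side punch_nose [(0.48, [512.8, -211.2, 77.4])]
side punch [(0.65, [511.5, -216.8, 110.6]), (0.48, [719.6, 18.7, 1.5])]
side cross [(0.71, [510.3, -205.0, 31.1])]
[[302.25199506 188.89380333]]
[[302.58115404 178.1134344 ]]
[[302.85136611 169.26365057]]
23.8583
```

View pics/x.png

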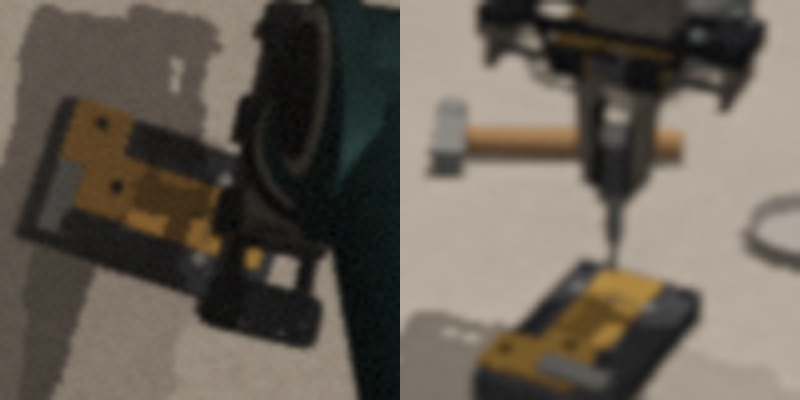

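```bash
python3 - <<'E'
from h import *
def fm(n=3):
    o=[]
    for _ in range(n): o.append(robot.observe()["contact_force"]);robot.hold(0.02)
    return np.mean(o,0)
robot.servo_line([511.1,-212,104],feed=60)
print(fm())
robot.servo_line([511.1,-212,100],feed=20)
print(fm(),robot.observe()["t"],robot.observe()["tcp_pos"])
im=viewer.read_camera("side")
cv2.imwrite("pics/x2.png",np.hstack([cv2.resize(im[165:215,277:327],(600,600),interpolation=cv2.INTER_CUBIC)])[:,:,::-1])
E
```

```text
[-0.48405601 -0.08946019 -2.5006526 ]
[-1.14759892  0.06364529  6.69697479] 24.7583 [ 512.10869885 -212.3269523   101.24975017]
```

View pics/x2.png

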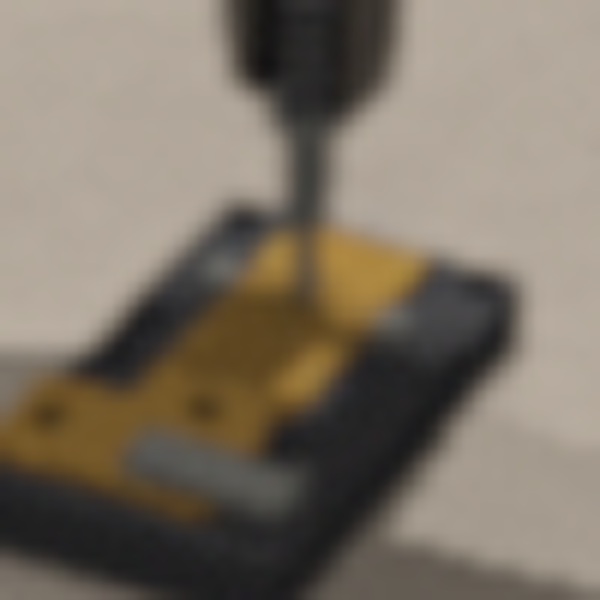

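```bash
python3 - <<'E'
from h import *
im=viewer.read_camera("side");cv2.imwrite("pics/side_c.png",im[:,:,::-1])
a=cv2.imread("pics/side0.png");b=im[:,:,::-1]
A=[cv2.convertScaleAbs(cv2.resize(x[179:199,287:317],(390,260),interpolation=cv2.INTER_CUBIC),alpha=1.3,beta=0) for x in(a,b)]
for x in A:
    cv2.drawMarker(x,(int((302.2-287+.5)*13),int((189.2-179+.5)*13)),(255,0,0),cv2.MARKER_CROSS,8,1)
cv2.imwrite("pics/cmp.png",np.hstack(A))
E
```

```text
(no output)
```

View pics/cmp.png

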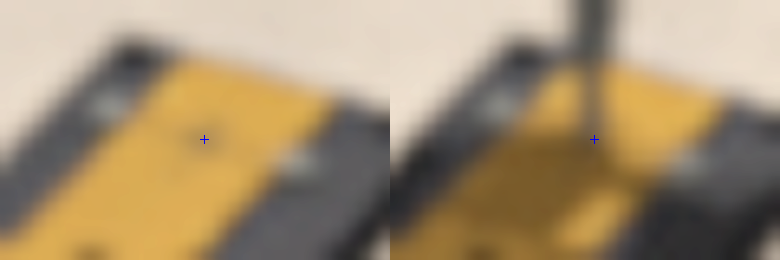

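```bash
python3 - <<'E'
from h import *
def fm(n=2):
    o=[]
    for _ in range(n): o.append(robot.observe()["contact_force"][2]);robot.hold(0.01)
    return np.mean(o)
x,y=511.0,-212.7
robot.servo_line([511.1,-212,105],feed=40)
robot.servo_line([x,y,105],feed=10)
robot.servo_line([x,y,102],feed=20); f0=-2.45
robot.hold(0.1); print(robot.observe()["t"],fm(5)-f0)
z=102;mx=0;log=[];ok=False
while z>97:
    z-=0.15
    robot.servo_line([x,y,z],feed=4)
    g=fm()-f0; log.append((round(z,2),round(g,1),round(robot.observe()["tcp_pos"][2],1)))
    mx=max(mx,g)
    if mx>8 and g<mx-2.5:
        g2=fm(3)-f0; log.append(("again",round(g2,1)))
        if g2<mx-2.5: ok=True;break
    if g>14.0: print("too high");break
    if robot.observe()["t"]>38: print("time"); break
print(ok,mx,log,robot.observe()["t"])
E
```

```text
25.7833 4.209549371536758
True 11.961214035799387 [(101.85, np.float64(5.5), np.float64(102.1)), (101.7, np.float64(5.6), np.float64(101.9)), (101.55, np.float64(6.5), np.float64(101.7)), (101.4, np.float64(7.6), np.float64(101.5)), (101.25, np.float64(7.6), np.float64(101.4)), (101.1, np.float64(8.5), np.float64(101.4)), (100.95, np.float64(8.6), np.float64(101.3)), (100.8, np.float64(9.3), np.float64(101.2)), (100.65, np.float64(8.9), np.float64(101.1)), (100.5, np.float64(10.4), np.float64(101.0)), (100.35, np.float64(10.0), np.float64(100.9)), (100.2, np.float64(10.7), np.float64(100.9)), (100.05, np.float64(11.1), np.float64(100.8)), (99.9, np.float64(11.1), np.float64(100.7)), (99.75, np.float64(12.0), np.float64(100.6)), (99.6, np.float64(5.4), np.float64(99.6)), ('again', np.float64(5.6))] 30.1167
```

```bash
python3 - <<'E'
from h import *
robot.servo_line([511.0,-212.7,107],feed=40)
robot.servo_line([511.0,-212.7,185],feed=150)
robot.servo_line([497.8,289,185],feed=250)
robot.servo_line([497.8,289,155],feed=120)
s=robot.observe();print(s["t"],s["tcp_pos"],s["contact_force"],s["grip_width"])
im=viewer.read_camera("side");cv2.imwrite("pics/ret.png",cv2.resize(im[190:310,230:350],(600,600),interpolation=cv2.INTER_CUBIC)[:,:,::-1])
E
```

```text
33.675 [497.67727954 288.53471014 154.66896311] [-0.08960027  0.67884182 -1.0183854 ] 0.22622298862375054
```

View pics/ret.png

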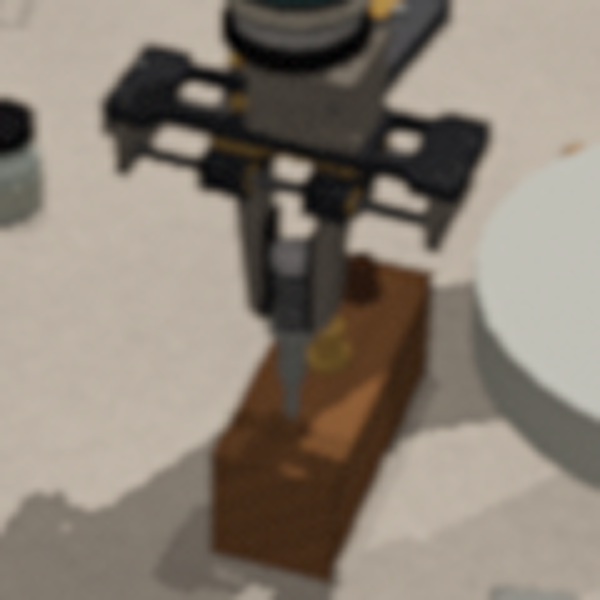

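```bash
python3 - <<'E'
from h import *
def fm(n=2):
    o=[]
    for _ in range(n): o.append(robot.observe()["contact_force"]);robot.hold(0.01)
    return np.mean(o,0)
ok=True
for z in(143,137,125,120,115,109,100,92,89):
    robot.servo_line([497.8,289,z],feed=35 if z>105 else 50); f=fm(); print(z,f.round(1),end=" ")
    if f[2]>1.5 or np.hypot(f[0],f[1])>4: ok=False;print("STOP");break
if ok:
    z=89
    while z>83:
        z-=0.4; robot.servo_line([497.8,289,z],feed=8); f=fm(); print(round(z,1),f.round(1),end=" ")
        if f[2]>1.0: break
print(robot.observe()["t"],robot.observe()["tcp_pos"])
E
```

```text
143 [ 0.3 -0.1 -2.6] 137 [-0.3 -0.2 -2.4] 125 [-0.7 -0.  -2.2] 120 [-0.1  0.3 -2. ] 115 [-0.   0.6 -2.7] 109 [ 0.1 -0.1 -3.3] 100 [ 0.  -0.1 -2.1] 92 [-0.3 -0.1 -2.8] 89 [-0.4 -0.1 -2.6] 88.6 [-0.2  0.6 -2. ] 88.2 [ 0.3  0.  -2.5] 87.8 [-0.1  0.  -2. ] 87.4 [-0.1 -0.  -2.1] 87.0 [ 0.1  0.7 -2.6] 86.6 [ 0.1  0.3 -2.1] 86.2 [ 0.2 -0.2 -2.2] 85.8 [-0.1  0.  -2.6] 85.4 [ 0.   0.  -2.8] 85.0 [-0.9 -0.4 -1.5] 84.6 [-1.  -0.6  3.9] 39.9167 [498.00086942 289.19169534  85.1001446 ]
```

```bash
python3 - <<'E'
from h import *
robot.servo_line([497.8,289,84.9],feed=8)
grip(0.55); robot.hold(0.1)
robot.servo_line([497.8,289,150],feed=90)
robot.servo_line([480,200,215],feed=220)
s=robot.observe();print(s["t"],s["tcp_pos"],s["contact_force"],s["grip_width"])
im=viewer.read_camera("side");print([(a,b.round(1)) for a,b in pin("punch","side")[:2]])
print(robot.observe()["t"])
cv2.imwrite("pics/end.png",cv2.resize(im[190:310,230:350],(600,600),interpolation=cv2.INTER_CUBIC)[:,:,::-1])
cv2.imwrite("pics/endfull.png",im[:,:,::-1])
E
```

```text
42.4 [479.78070723 200.37218689 214.60176759] [ 0.39574033 -0.68182087  0.00174605] 0.5482204827176107
[(0.65, array([500.4, 285.7,  75. ])), (0.2, array([484.1, 229.8,   0.7]))]
42.5
```

View pics/end.png

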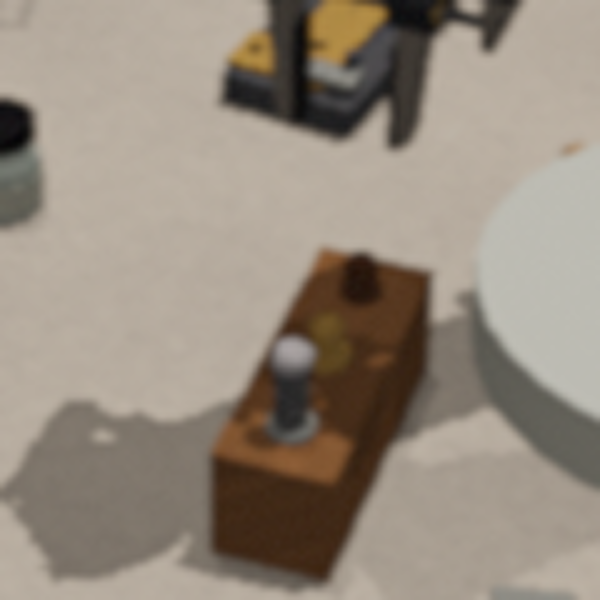

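The punch stands upright at crop (293,390), with its collar flat on the stand at (293,425). The neighbouring tools have not moved, and the gripper is clear of everything.

```bash
python3 -c "
from cell import robot
robot.job_done();print(robot.observe()['t'])"
```

```text
the job is handed in; nothing more can be done
the job is handed in; nothing more can be done
```

The punch snapped once at the cross and is back in the hole it came from, upright and released. I handed the job in at about 42.5 s of the 51 s.

- **Grip:** I centred the punch with two light grips at right angles, then lifted it with 45 N. Small sideways moves, with the nose still in the hole, showed the hole centre was at the tool position. That was clear across the stand, but less clear along it.
- **Snap:** I pressed in 0.15 mm steps. The force rose to about 12 N, fell to 5.4 N at the snap, and I stopped and lifted there. An earlier touch on the blank reached about 9 N without a snap, so I lifted and moved about 0.7 mm before pressing.
- **Return:** The punch went down with no side force until its collar met the stand. It met it at the height where I had first gripped it. The last picture shows it upright with its collar flat on the stand, and the neighbouring tools look unmoved.

**Least certain:** how exactly the point hit the cross along y. The cameras disagreed by 2 to 3 mm there (top about -212 to -213 mm, side about -210 mm, and the networks' estimates ranged from -205 to -216 mm). I pressed at -212.7 mm. The side picture, taken before that last shift, showed the point within about half a pixel of the cross, roughly 2 mm.

I did not look at the mark on the brass afterwards.

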